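# Latch the gasketed film case

### The job

The amber negative is going back to the vault. Press the orange-framed lid of its green storage case down against the rubber gasket until the catch snaps and the lid stays fully shut by itself. Leave the other two cases, with the white and the blue lid, ajar as they are.

Things in the scene. Friction and masses are not known exactly. Their poses are not given: they have to be found in the camera images.
- orange_lid (a joint): Lid angle, rad: 0 = on its stop, level; grows as the edge nearer the robot rises. Lid 185 (hinge to free edge) x 150 x 7 mm, stays where left, starts ajar at 0.3 to 0.55. Below about 0.07 gasket and sprung catch resist: up to about 20 N at the pad, then the catch snaps over at about 0.04. Latched it rests below 0.025; let go sooner, above 0.035.
- orange_pad (a point): Centre of the top face of the black ribbed thumb pad on the orange-framed lid, the place to press (40 mm along x, 60 mm along y, on the lid's centre line). Axes are the lid's: x from free edge to hinge, y along the hinge, z out of its upper face. The hinge axis lies 150 mm farther along x and 11 mm lower in z, on the rim of the fixed green box, 62 mm above the bench, at its far side.
- white_pad (a point): The same point on the white-framed lid of an otherwise identical green case with dark film inside, also ajar; not to be moved. The three cases (170 x 150 mm) stand in a row across the bench in any order, each turned by up to 0.35 rad about the vertical.
- blue_pad (a point): The same point on the blue-framed lid of the third identical green case with dark film inside, also ajar; not to be moved.

How it is judged:
By the outcome, as a careful person would: the job done as asked, in the order asked, and still so for the second after the job is handed in, with the robot touching nothing.
It also fails if it takes over 38 s, if anything falls off the work surface, if the arm or the gripper's body presses on something with over 40 N, if the wrist force passes 120 N, or if a joint passes its speed limit or range.

### The arm

A 6-joint arm with a two-finger parallel gripper is mounted at the origin on the work surface. World frame = base frame: x ahead of the robot, y to its left, z up, the work surface at z = 0. Lengths are in m, angles in rad, forces in N, time in s.
With the tool pointing down it reaches from about 0.425 to 0.925 m from the base axis. Payload 12.5 kg.
Tool frame: the origin (TCP) lies between the finger pads; the fingertips stand 14 mm ahead of it and the grasp point (between the pads) lies 5 mm behind it (robot.tip_reach is the distance from the TCP to the fingertips, in m); z points along the fingers, x is the direction in which the jaws open and shut, and the axes are right-handed (so a half turn about z gives the same grasp; the last joint's range is limited). The gripper opens to 85 mm and grips with 20 to 120 N. Pads are 22 mm wide; open, the fingers measure 114 mm over their backs; the gripper's body (76 mm by 85 mm) begins 54 mm behind the grasp point. The pads swing forward as they close: fully open they stand 13 mm farther back than shut.
Start: joints at [-1.325, 0.491, 1.559, -0, 1.092, -0.106], TCP at [0.215, -0.587, 0.245] pointing down, gripper open.
Joint ranges: [-3.1, 3.1], [-0.84, 2.19], [0.05, 2.79], [-1.13, 4.28], [0.06, 2.93], [-2.69, 2.69]. Speed limits (rad/s): [2.22, 2.22, 2.79, 3.14, 3.14, 3.14].

### API

Orientations are given as a unit quaternion [w, x, y, z].
In Python, from workcell import robot, jaws, ik, eyes, job_done, telemetry gives the robot as it stands. Calls block until the motion is done:
- robot.goto(position, orientation): joint-space move of the TCP to a pose.
- robot.move_linear(position, ori=None, velocity=0.15): straight line of the TCP; ori=None keeps the orientation; velocity is the mean speed in m/s.
- robot.move_j(angles): joint-space move.
- jaws.gripper_to(opening): finger opening in m; the grip force is fixed at half the most; returns when the fingers have stopped.
- robot.hold(seconds).
- ik(position, orientation): joint angles nearest the present ones, or None.
- eyes.grab_frame(name): name is "scene" or "side" or "wrist"; returns a dict with "color" (400x640x3 uint8, red, green, blue), "z_map" (400x640 float32, m along the optical axis (not along the pixel's ray), 0 where there is no reading), "fovy" (degrees; the focal length in pixels is half the picture's height over the tangent of half this angle, whatever the lens; pixels are square), "cx", "cy" (the principal point, pixels), "distortion" ([k1, k2, p1, p2, k3] as OpenCV has them; the pictures are not rectified), "T" (4x4, takes a point from camera to world coordinates). Camera axes: x right, y down, z forward; pixel columns grow to the right and rows downward; lengths in m; the calibration is good to about 2 mm. A picture is of the moment at which its call begins.
A pose or a line that the arm cannot do raises robot.Unreachable and nothing moves.
- job_done(): hands the job in, once; it reports no verdict.
Readings, each from a call of its own:
- telemetry.current_time_s(): time.
- telemetry.current_joint_positions(): joint angles.
- telemetry.current_qvel(): joint speeds.
- telemetry.current_joint_torque(): joint torques, N m.
- telemetry.current_position(): TCP position.
- telemetry.current_eef_rot(): TCP orientation.
- telemetry.current_force(): force on the tool from outside, world axes, zero at the start.
- telemetry.current_torque(): the same for the moment, N m.
- telemetry.current_opening(): finger opening in m.
Only numpy, scipy, OpenCV 4.12 (cv2) and the standard library are available. Lean on these libraries where they do the work, as an engineer would, in place of code of your own. Each camera call takes 0.05 s, during which the arm holds its last target. There are 200 camera calls.

## Working session

There is one attempt and no reset: what is moved stays moved. The work goes in short steps, each a Python script; the robot and the scene stay as the last script left them, time stands still between calls to the robot, and variables do not carry over. Pictures are saved under pics/ and viewed, about 8 in all and at most 12, crops included, and the job is handed in when it is done.

```bash
mkdir -p pics
cat > h.py <<'E'
import numpy as np, cv2
from workcell import robot, jaws, ik, eyes, job_done, telemetry
def K(f):
    F=f["color"].shape[0]/2/np.tan(np.radians(f["fovy"])/2)
    return np.array([[F,0,f["cx"]],[0,F,f["cy"]],[0,0,1.]])
def pts(f,uv):
    """world points of pixels (N,2) by depth"""
    uv=np.asarray(uv,float).reshape(-1,2)
    z=f["z_map"][uv[:,1].round().astype(int),uv[:,0].round().astype(int)]
    n=cv2.undistortPoints(uv[:,None],K(f),np.array(f["distortion"],float))[:,0]
    c=np.c_[n*z[:,None],z]
    T=np.array(f["T"]); return c@T[:3,:3].T+T[:3,3], z
def save(f,name): cv2.imwrite("pics/"+name,f["color"][:,:,::-1])
E
python3 - <<'E'
from h import *
import pickle
a=[eyes.grab_frame(n) for n in("scene","side")]
pickle.dump(a,open("f0.pkl","wb"))
for f,n in zip(a,("scene","side")):
    save(f,n+"0.png"); print(n,f["fovy"],f["distortion"],np.round(f["T"],3).tolist(),(f["z_map"]>0).mean())
print(telemetry.current_time_s(),robot.tip_reach)
E
```

```text
scene 43.899838964028426 [-0.06869536  0.          0.          0.          0.        ] [[0.342, 0.757, -0.557, 1.254], [0.94, -0.267, 0.214, -0.227], [0.014, -0.596, -0.803, 1.068], [0.0, 0.0, 0.0, 1.0]] 0.99599609375
side 56.02143766156685 [-0.04479229  0.          0.          0.          0.        ] [[0.986, -0.079, 0.148, 0.448], [-0.167, -0.526, 0.834, -0.803], [0.012, -0.847, -0.532, 0.614], [0.0, 0.0, 0.0, 1.0]] 0.995796875
0.1 0.014
```

View pics/scene0.png

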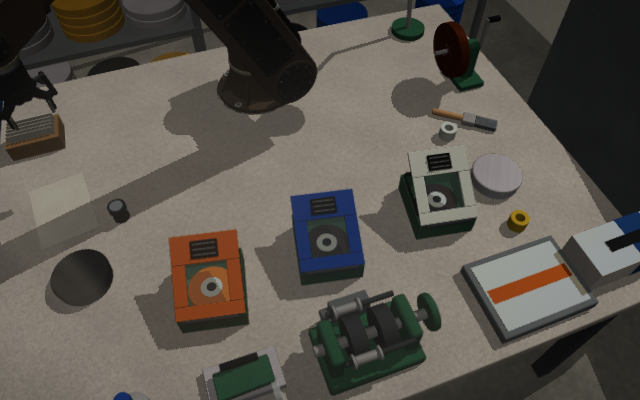

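View pics/side0.png

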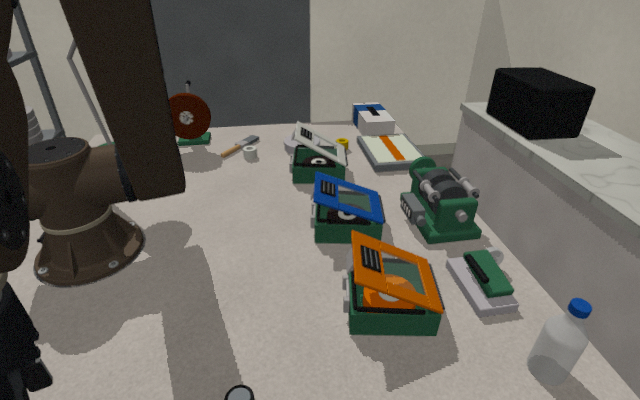

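The scene view has the orange-framed lid at (207,278), with its black pad at (203,248). The blue lid is at (327,235) and the white one at (438,190). In the side view the orange pad is at (371,258). Next I fit the lid plane and locate the pad.

```bash
cat > meas.py <<'E'
from h import *
def lid(f,box):
    """orange lid: plane fit on the frame, rect axes, pad centre"""
    x0,y0,x1,y1=box
    hsv=cv2.cvtColor(f["color"],cv2.COLOR_RGB2HSV)
    m=np.zeros(hsv.shape[:2],bool); s=np.s_[y0:y1,x0:x1]
    m[s]=cv2.inRange(hsv[s],(4,150,70),(16,255,255))>0
    v,u=np.nonzero(m); P,z=pts(f,np.c_[u,v]); P=P[(z>0)&(P[:,2]>.04)]
    rng=np.random.default_rng(0); best=None
    for _ in range(300):
        a=P[rng.choice(len(P),3,False)]; n=np.cross(a[1]-a[0],a[2]-a[0]); n/=np.linalg.norm(n)+1e-12
        i=abs((P-a[0])@n)<.003
        if best is None or i.sum()>best.sum(): best=i
    Q=P[best]; c=Q.mean(0); n=np.linalg.svd(Q-c)[2][2]; n*=np.sign(n[2])
    # x axis: uphill reversed; hinge direction is horizontal and perpendicular to n
    y=np.cross(n,[1,0,0]) if n[2]>.999 else np.cross(n,[0,0,1.]); y/=np.linalg.norm(y); y*=np.sign(y[1])
    x=np.cross(y,n)
    ang=np.arccos(n[2])
    ql=np.c_[(Q-c)@x,(Q-c)@y]
    r=cv2.minAreaRect(ql.astype(np.float32))
    d=np.zeros_like(m); d[s]=hsv[s][:,:,2]<60
    v,u=np.nonzero(d); D,z=pts(f,np.c_[u,v]); k=(z>0)&(abs((D-c)@n)<.008)
    dl=np.c_[(D-c)@x,(D-c)@y][k]
    lo,hi=ql.min(0),ql.max(0)
    k2=(dl[:,0]>lo[0]+.003)&(dl[:,0]<lo[0]+.07)&(dl[:,1]>lo[1]+.03)&(dl[:,1]<hi[1]-.03)
    p=dl[k2]; pc=(p.min(0)+p.max(0))/2
    print("ang",ang.round(3),"inl",len(Q),len(P),"rect",np.round(r,3) if 0 else r,"span",(hi-lo).round(3))
    print("x",x.round(3),"yaw",np.arctan2(x[1],x[0]).round(3),"pad n",len(p),"size",(np.ptp(p,axis=0)).round(3) if len(p) else 0,"from edge/side",(pc-lo).round(3),(hi-pc).round(3))
    pad=c+pc[0]*x+pc[1]*y; rc=c+lo[0]*x+(lo[1]+hi[1])/2*y
    print("pad",pad.round(4),"free edge mid",rc.round(4),"hinge",(pad+.15*x-.011*n).round(4))
    return pad,x,y,n
E
python3 - <<'E'
from meas import *
import pickle
a=pickle.load(open("f0.pkl","rb"))
lid(a[0],(160,225,255,335)); lid(a[1],(340,225,445,320))
E
```

```text
ang 0.43 inl 3763 4513 rect ((-0.006629586219787598, 0.00018592923879623413), (0.14972996711730957, 0.18339554965496063), 89.60379791259766) span [0.184 0.15 ]
x [ 0.894 -0.166 -0.417] yaw -0.184 pad n 511 size [0.055 0.086] from edge/side [0.043 0.075] [0.141 0.075]
pad [ 0.6409 -0.2771  0.127 ] free edge mid [ 0.6028 -0.2702  0.1447] hinge [ 0.7704 -0.3012  0.0544]
ang 0.419 inl 2884 3436 rect ((0.004256598651409149, 0.014256753027439117), (0.1515856236219406, 0.18781523406505585), 89.93228912353516) span [0.188 0.152]
x [ 0.897 -0.17  -0.407] yaw -0.187 pad n 272 size [0.054 0.061] from edge/side [0.042 0.076] [0.146 0.076]
pad [ 0.6393 -0.2794  0.1274] free edge mid [ 0.6015 -0.2719  0.1446] hinge [ 0.7695 -0.304   0.0563]
```

Both views agree: angle about 0.425, span 184×150 mm, yaw −0.185. The hinge, taken from the free edge plus 185 mm, is about (0.768, −0.302, 0.062). I'll close the jaws and go above the pad, then follow the pad's arc down while watching the force.

```bash
cat > arc.py <<'E'
from h import *
from scipy.spatial.transform import Rotation as R
H=np.array([.768,-.302,.062]); yaw=-.185; h=np.array([np.cos(yaw),np.sin(yaw),0]); Z=np.array([0,0,1.])
def pad(a): return H-.15*(np.cos(a)*h-np.sin(a)*Z)+.011*(np.sin(a)*h+np.cos(a)*Z)
def tcp(a,up=0): return pad(a)+[0,0,robot.tip_reach+up]
def quat(s):
    x=s*np.array([-h[1],h[0],0]); q=R.from_matrix(np.c_[x,np.cross(-Z,x),-Z]).as_quat(); return q[[3,0,1,2]]
E
python3 - <<'E'
from arc import *
q0=np.array(telemetry.current_joint_positions())
c=[(abs(np.array(j)-q0)[5],s) for s in(1,-1) if (j:=ik(tcp(.42,.08),quat(s))) is not None]; print(c)
s=min(c)[1]
jaws.gripper_to(0.0)
robot.goto(tcp(.42,.08),quat(s))
print(telemetry.current_position(),telemetry.current_opening(),telemetry.current_time_s(),telemetry.current_force())
f=eyes.grab_frame("wrist"); g=eyes.grab_frame("side"); cv2.imwrite("pics/w1.png",cv2.resize(np.hstack([f["color"],g["color"]])[:,:,::-1],(800,250),interpolation=cv2.INTER_AREA))
E
```

```text
[(np.float64(1.7856542030455846), 1), (np.float64(1.355938450544208), -1)]
[ 0.637376   -0.27844556  0.22724952] 0.00018206492965260366 2.7583 [-0.6739093  -0.21716486  0.22325652]
```

View pics/w1.png

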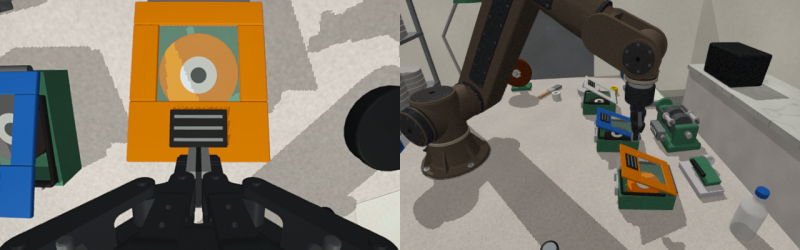

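The wrist view shows the shut fingers lined up with the pad, which is at (198,127) in the montage. The side view shows the fingertip at (637,135), above the orange lid and clear of the blue one. I'm going down now.

Run:
```python
from arc import *
F=lambda: np.array(telemetry.current_force()); f0=F()
def rep(t): print(t,(F()-f0).round(1),np.round(telemetry.current_position(),4),round(telemetry.current_time_s(),2))
robot.move_linear(tcp(.42,.012),velocity=.1); rep("near")
for a in (.42,.40,.35,.3,.25,.2,.15,.1,.08):
    robot.move_linear(tcp(a),velocity=.06); rep(a)
    if F()[2]-f0[2]>45: print("stop"); break
else:
    for a in np.arange(.07,-.075,-.01):
        robot.move_linear(tcp(a),velocity=.03); rep(round(a,3))
        if F()[2]-f0[2]>35: print("firm"); break
```

```text
near [-0.3  0.5  0.1] [ 0.638  -0.2778  0.1598] 3.69
0.42 [-0.1  0.1  0.7] [ 0.6377 -0.2775  0.1468] 4.04
0.4 [-0.5  0.1  0.1] [ 0.6363 -0.2774  0.1445] 4.29
0.35 [0.6 0.7 1.2] [ 0.6329 -0.2767  0.1373] 4.57
0.3 [ 0.8 -0.1  0.6] [ 0.63   -0.2761  0.1303] 4.84
0.25 [1.1 0.3 0.2] [ 0.6275 -0.2757  0.1233] 5.12
0.2 [0.4 0.1 0.5] [ 0.6254 -0.2752  0.1161] 5.39
0.15 [ 0.3  0.9 -0.4] [ 0.6236 -0.2749  0.1088] 5.67
0.1 [ 0.1 -0.4  0.3] [ 0.6222 -0.2746  0.1014] 5.94
0.08 [0.4 0.9 0.4] [ 0.6218 -0.2746  0.0988] 6.19
0.07 [0.2 1.  4.7] [ 0.6218 -0.2747  0.0979] 6.44
0.06 [-3.4  0.7 13.4] [ 0.6218 -0.2747  0.0974] 6.69
0.05 [-3.9  3.1 18.2] [ 0.6217 -0.2747  0.0966] 6.94
0.04 [-3.8  1.7 15.1] [ 0.6214 -0.2747  0.0948] 7.19
0.03 [-2.5  1.8 12.6] [ 0.6212 -0.2746  0.0929] 7.44
0.02 [-1.   1.3  8.8] [ 0.621  -0.2745  0.0908] 7.69
0.01 [-0.7 -0.2  4.2] [ 0.6208 -0.2744  0.0888] 7.94
0.0 [0.6 0.5 5.4] [ 0.6207 -0.2745  0.0871] 8.19
-0.01 [-3.8  3.4 16.9] [ 0.6207 -0.2745  0.0869] 8.44
-0.02 [-6.6  4.3 26.6] [ 0.6207 -0.2745  0.0867] 8.69
-0.03 [-11.2   6.3  37.8] [ 0.6208 -0.2746  0.0866] 8.94
firm
```

The force rose to 18 N and fell away as the catch snapped over, then climbed again at the hard stop at pad height 0.073, as expected. I'm retracting to check.

Run:
```python
from arc import *
from meas import lid
robot.move_linear(tcp(0,.005),velocity=.05); robot.move_linear(tcp(0,.17),velocity=.15)
robot.move_j([-1.325,.491,1.559,0,1.092,-.106])
print(telemetry.current_force(),telemetry.current_time_s())
s=eyes.grab_frame("scene"); g=eyes.grab_frame("side")
cv2.imwrite("pics/end.png",cv2.resize(np.hstack([s["color"],g["color"]])[:,:,::-1],(800,250),interpolation=cv2.INTER_AREA))
lid(s,(160,225,255,345)); lid(g,(340,225,445,320))
import pickle
for f,b in zip((s,g),pickle.load(open("f0.pkl","rb"))):
    d=abs(f["z_map"]-b["z_map"])>.008; boxes=dict(blue=(np.s_[185:285,285:370]),white=(np.s_[145:240,400:480])) if f is s else dict(blue=np.s_[170:230,312:385],white=np.s_[122:165,292:348])
    print({k:float(d[v].mean().round(3)) for k,v in boxes.items()})
```

```text
[0.08465314 0.48996038 0.21311239] 12.3917
ang 0.014 inl 3347 3961 rect ((-0.009429931640625, 0.0018671005964279175), (0.14986354112625122, 0.18462015688419342), 79.16837310791016) span [0.205 0.176]
x [ 1.     0.    -0.013] yaw 0.0 pad n 315 size [0.047 0.062] from edge/side [0.046 0.099] [0.16  0.076]
pad [ 0.6184 -0.2735  0.0709] free edge mid [ 0.5726 -0.2849  0.0715] hinge [ 0.7682 -0.2734  0.0579]
ang 0.008 inl 3610 3716 rect ((-2.3789703845977783e-05, 0.010750994086265564), (0.15094581246376038, 0.18532788753509521), 79.31147003173828) span [0.205 0.179]
x [ 1.     0.    -0.007] yaw 0.0 pad n 283 size [0.044 0.064] from edge/side [0.047 0.1  ] [0.158 0.079]
pad [ 0.618  -0.2754  0.0704] free edge mid [ 0.5708 -0.2861  0.0707] hinge [ 0.7679 -0.2753  0.0582]
{'blue': 0.025, 'white': 0.033}
{'blue': 0.013, 'white': 0.057}
```

View pics/end.png

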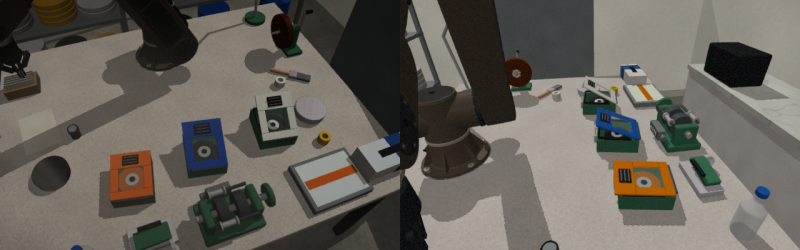

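The orange lid lies level at (132,178) in the scene half and (645,178) in the side half. Its tilt reads 0.014 and 0.008, both under 0.025. Blue and white are still ajar, so I'm handing in.

```bash
python3 -c "
from h import *
job_done()"
```

```text
the job is handed in; nothing more can be done
```

The orange-framed lid is shut and its catch has snapped. I pressed its thumb pad down with the closed fingertips, following the lid's arc, then moved the arm back to its start pose and handed the job in at about 12.4 s.

- **Catch:** the pressing force rose to about 18 N, dropped to about 4 N as the catch snapped over, then climbed to 38 N against the stop.
- **Lid angle after release:** the two cameras measured a tilt of 0.014 and 0.008 rad, within the 0.025 limit for latched. They put the lid's top face at about 71 mm, close to the expected 69 mm. At angles this small the hinge direction in that fit means nothing, so I did not use it.
- **Other cases:** the blue and white lids look unchanged and still ajar. In their image areas, 1–6 % of the depth readings differ by more than 8 mm from the start. I took this as noise at the edges and did not check it further.

No check failed.

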